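# Flip a repair job's status flag to done

### The job

The bare flat SSD has passed its test: on the job carrier whose tray holds it, push the status flag right over its hinge with a fingertip so that it lies flat with the green tick face up. Pick nothing up, do not shove the carriers or their drives out of place, and leave the other carrier's flag on red and the things lying around it undisturbed.

Things in the scene. Friction and masses are not known exactly. Their poses are not given: they have to be found in the camera images.
- ssd_carrier: loose grey job carrier holding the SSD, about 0.95 kg. Plate 200 x 136 x 8 mm; origin on its underside below the middle of its flag's hinge; own x away from the robot, z up. Plate spans x -145 to +55: tray with 15 mm high rim at x < -50, then the flag between two posts at x = +-45, 85 mm high. Stands left or right, turned up to 0.45 rad.
- ssd_flag (a joint): flag of the SSD's carrier, the one to flip; starts at 0; rad: 0 = lying level towards the carrier's +y (left), red cross face up; pi/2 = upright; pi = level towards -y (right), green tick face up. Stops at 0 and pi. No spring, light damping: falls to the nearer side. Flag 76 mm wide along the hinge (own x), 5 mm thick, 94 mm long, 36 g.
- ssd_flag_hinge (a point): middle of the hinge axis of the SSD carrier's flag, 75 mm above the bench
- ssd_flag_edge (a point): middle of the free edge of the SSD carrier's flag, a round bead 8 mm thick and 76 mm wide along the hinge direction, 90 mm from the hinge axis; moves with the flag. With the flag level it is 75 mm above the bench and overhangs the plate by 22 mm, free below, so that a tilted fingertip can reach under it.
- case_carrier: loose grey job carrier holding the black drive enclosure, about 0.95 kg. Plate 200 x 136 x 8 mm; origin on its underside below the middle of its flag's hinge; own x away from the robot, z up. Plate spans x -145 to +55: tray with 15 mm high rim at x < -50, then the flag between two posts at x = +-45, 85 mm high. Leave it alone.
- case_flag (a joint): flag of the enclosure's carrier, angle in rad, same build and meaning as the other; starts at 0 (red up) and stays there.
- case_flag_edge (a point): middle of the free edge of the enclosure carrier's flag
- ssd: black flat SSD with a grey label, 70 x 100 x 8 mm, loose in its carrier's tray; origin at the centre of its underside
- drive_case: black drive enclosure, 63 x 112 x 24 mm, loose in the other carrier's tray; origin at the centre of its underside
- driver: small screwdriver with blue handle, 142 x 12 x 12 mm, lying on the bench between the carriers; origin at the centre of its underside
- screw_dish: round dish of screws, 85 mm across, 18 mm high, behind the carriers; origin at the centre of its underside

How it is judged:
By the outcome, as a careful person would: the job done as asked, in the order asked, and still so for the second after the job is handed in, with the robot touching nothing.
It also fails if it takes over 38 s, if anything falls off the work surface, if the arm or the gripper's body presses on something with over 40 N, if the wrist force passes 120 N, or if a joint passes its speed limit or range.

### The arm

A 7-joint arm with a two-finger parallel gripper is mounted at the origin on a cart in front of the work surface, level with it; the furniture and walls round the work are solid. World frame = base frame: x ahead of the robot, y to its left, z up, the work surface at z = 0. Lengths are in m, angles in rad, forces in N, time in s.
With the tool pointing down it reaches from about 0.425 to 0.875 m from the base axis. Payload 4.7 kg.
Tool frame: the origin (TCP) lies midway between the tips of the shut fingers; the grasp point (between the pads) lies 19 mm behind it; z points along the fingers, y is the direction in which the jaws open and shut (so a half turn about z gives the same grasp; the last joint's range is limited). The gripper opens to 87 mm and grips with 3 to 60 N. Pads are 19 mm wide; open, the fingers measure 117 mm over their backs; the gripper's body (75 mm by 190 mm) begins 51 mm behind the grasp point.
Start: joints at [1.199, 0.321, -0.07, 1.45, 0.023, 1.371, -0.057], TCP at [0.245, -0.602, 0.192] pointing down, gripper open.
Joint ranges: [-2.86, 2.86], [-0.3, 2.09], [-1.38, 1.24], [0.06, 2.45], [-1.56, 4.7], [0.09, 2.05], [-2.69, 2.69]. Speed limits (rad/s): [2.57, 2.57, 3.14, 3.14, 3.14, 3.14, 3.14].

### API

Orientations are given as a rotation vector (axis times angle).
In Python, from bench import * gives the robot as it stands. The module is installed in compiled form; this text tells all that it offers.
- The arm moves only by the tool play_rows, never from a script. Its argument "series" is one flat list of numbers, 7 for each row, row after row: the opening in per cent of the stroke, from 0 (shut) to 100 (fully open), then the shift along the tool's x, y, z in m, then the turn, a rotation vector about the tool's x, y, z in degrees. In form: [fingers, tx, ty, tz, rx, ry, rz, fingers, tx, ty, tz, rx, ry, rz, ...]. A call has 1 to 10 rows; each row is the pose to reach, as a shift and turn from the pose commanded when the call began, along the tool's axes at that moment; what a row does not reach only later rows make up. A row lasts 1/12 s, in which the tool goes at most 41.7 mm and 7.16 degrees, less where a joint would pass 70% of its speed; a pose out of reach is approached as far as the arm can. A call with a gripper value outside its range is refused whole. The fingers move at their own pace and stop on an object; "force" is the grip in N (left out, the last holds). Time passes only in rows, so rows that repeat a pose let the fingers close. It gives the time, the measured TCP pose, the force and the opening at its end, in the units of the state.
- get_state(): the state, without advancing time (a new reading comes with each control period).
- get_image(name): name is "scene" or "top"; returns a dict with "frame" (480x640x3 uint8, red, green, blue), "fx", "fy", "cx", "cy" (pixels), "R" (3x3) and "t" (3): a world point X has camera coordinates R X + t. Camera axes: x right, y down, z forward; pixel columns grow to the right and rows downward; lengths in m; the calibration is good to about 2 mm. A picture is of the moment at which its call begins. There is no depth.
- close_job(): hands the job in, once; it reports no verdict.
The state is a dict: "time": time; "joint_positions": joint angles; "qd": joint speeds; "joint_torque": joint torques, N m; "position": TCP position; "tool_rot": TCP orientation; "ft_force": force on the tool from outside, world axes, zero at the start; "torque": the same for the moment, N m; "grip_width": opening from 0.0 (shut) to 1.0 (fully open).
Only numpy, scipy, OpenCV 4.12 (cv2) and the standard library are available. Lean on these libraries where they do the work, as an engineer would, in place of code of your own. Each camera call takes 0.05 s, during which the arm holds its last target.

## Working session

There is one attempt and no reset: what is moved stays moved. The work goes in short steps, Python scripts to look and compute and a tool call to move; the robot and the scene stay as the last step left them, time stands still between calls to the robot, and variables do not carry over. Pictures are saved under pics/ and viewed, and the job is handed in when it is done.

Besides the shell and the picture viewer there is one more tool, called after "Request:" by a JSON object that holds its "op" and its "data". play_rows: Moves the arm, as the interface text tells. Its arguments: {"type":"object","properties":{"series":{"type":"array"},"force":{"type":"number"}},"required":["series"]}

```bash
mkdir -p pics; python3 - <<'E'
from bench import *
import cv2,numpy as np
for n in("scene","top"):
    d=get_image(n); cv2.imwrite(f"pics/{n}0.png",d["frame"][:,:,::-1]); np.savez(f"{n}0.npz",**d)
    print(n,d["fx"],d["fy"],d["cx"],d["cy"],np.round(d["R"],3).tolist(),np.round(d["t"],3), -d["R"].T@d["t"])
print(get_state())
E
```

```text
scene 564.2170997734969 564.2170997734969 320.0274893665916 245.2780512668973 [[-0.702, -0.712, 0.023], [-0.394, 0.362, -0.845], [0.593, -0.602, -0.535]] [0.407 0.277 0.89 ] [-0.13312972  0.72523252  0.70062235]
top 446.6676035915726 446.6676035915726 329.28710710401276 239.36014328452103 [[-0.021, -1.0, 0.002], [-0.981, 0.02, -0.191], [0.19, -0.006, -0.982]] [0.015 0.572 1.058] [0.36040374 0.01034815 1.14711709]
{'time': 0.1, 'joint_positions': array([ 1.19908219,  0.32175337, -0.07007187,  1.4515273 ,  0.02262787,
        1.37077533, -0.0568884 ]), 'qd': array([ 0.0001731 , -0.00281129, -0.00090659, -0.00184219,  0.00117312,
        0.00016432,  0.00127822]), 'joint_torque': array([ 2.35520401e-04, -4.92573380e+01, -4.05558860e-01, -3.13397849e+01,
       -6.41077501e-02,  3.95067735e-02,  5.58454326e-05]), 'position': array([ 0.24434191, -0.60175987,  0.1914808 ]), 'tool_rot': array([-3.08172148e+00, -6.02023120e-01,  6.91206861e-04]), 'ft_force': array([-0.2382549 , -0.25688763,  0.31020645]), 'torque': array([-0.05084417,  0.05875203, -0.00103815]), 'grip_width': 1.000584817578937}
```

```bash
ls .
```

```text
pics
scene0.npz
top0.npz
```

View pics/scene0.png

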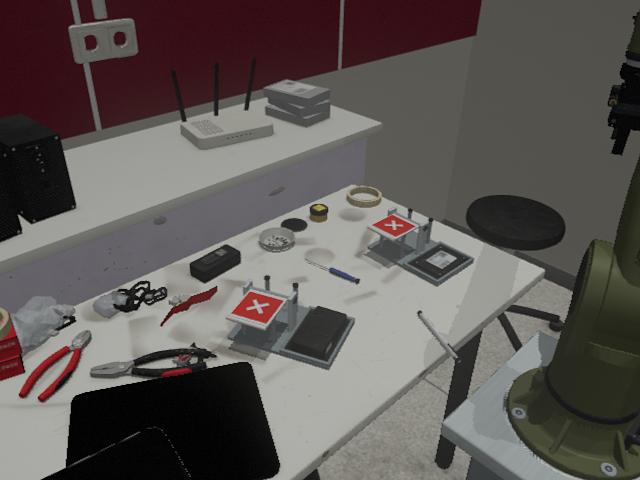

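View pics/top0.png

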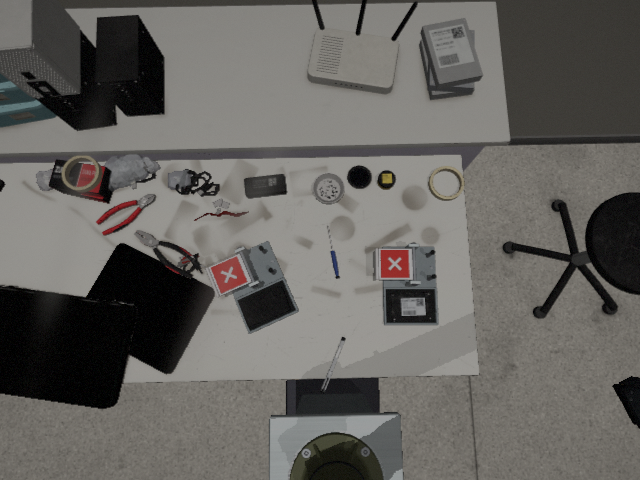

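The top view shows the SSD (flat, with a grey label) on the right carrier, around pixel (411,306), with its red flag at (396,263). The black enclosure is on the left carrier, at (265,305). Next I'll measure the right carrier.

```bash
cat > h.py <<'E'
import numpy as np,cv2
def ray(d,uv,z):
    R,t=d["R"],d["t"]; c=-R.T@t
    v=R.T@np.array([(uv[0]-d["cx"])/d["fx"],(uv[1]-d["cy"])/d["fy"],1.])
    return c+v*(z-c[2])/v[2]
def proj(d,X):
    p=d["R"]@np.asarray(X)+d["t"]; return np.array([p[0]/p[2]*d["fx"]+d["cx"],p[1]/p[2]*d["fy"]+d["cy"]])
E
python3 - <<'E'
from h import *
for n,box in(("top",(360,230,455,335)),("scene",(355,195,485,290))):
    d=np.load(n+"0.npz"); f=d["frame"].astype(int)
    m=((f[:,:,0]>120)&(f[:,:,1]<90)&(f[:,:,2]<90)).astype(np.uint8)
    M=np.zeros_like(m);x0,y0,x1,y1=box;M[y0:y1,x0:x1]=m[y0:y1,x0:x1]
    cs,_=cv2.findContours(M,0,2);c=max(cs,key=cv2.contourArea)
    hull=cv2.convexHull(c); q=cv2.approxPolyDP(hull,4,True)[:,0]
    W=np.array([ray(d,p,0.0775) for p in q]);print(n,q.tolist(),np.round(W[:,:2],4).tolist(),"mean",np.round(W.mean(0),4))
    Wd=np.array([ray(d,p,0.0775)[:2] for p in hull[:,0]]).astype(np.float32)*1000
    print(cv2.minAreaRect(Wd))
    cr=d["frame"][y0:y1,x0:x1,::-1]; cv2.imwrite(f"pics/{n}_crop.png",cv2.resize(cr,None,fx=5.5,fy=5.5,interpolation=cv2.INTER_CUBIC))
E
```

```text
top [[407, 250], [408, 277], [381, 277], [381, 250]] [[0.5377, -0.1848], [0.4719, -0.1836], [0.4733, -0.1188], [0.539, -0.1216]] mean [ 0.5055 -0.1522  0.0775]
((505.45587158203125, -152.51199340820312), (66.07808685302734, 65.7357177734375), 88.80077362060547)
scene [[373, 224], [392, 215], [414, 226], [394, 235]] [[0.542, -0.1237], [0.5395, -0.1866], [0.4751, -0.184], [0.4808, -0.1215]] mean [ 0.5094 -0.1539  0.0775]
((508.3177490234375, -154.1236114501953), (64.82079315185547, 66.76836395263672), 89.4700927734375)
```

View pics/top_crop.png

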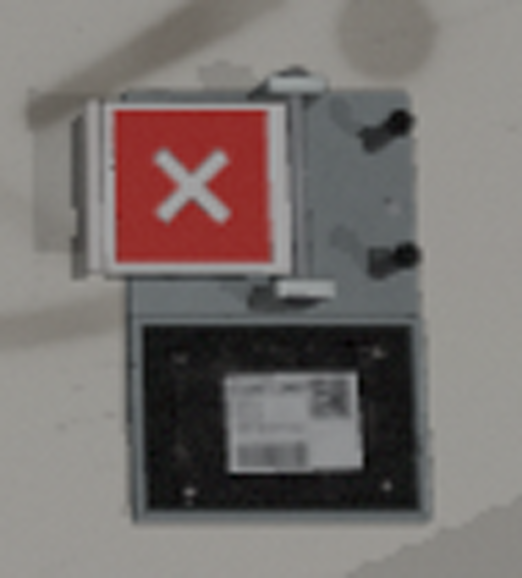

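View pics/scene_crop.png

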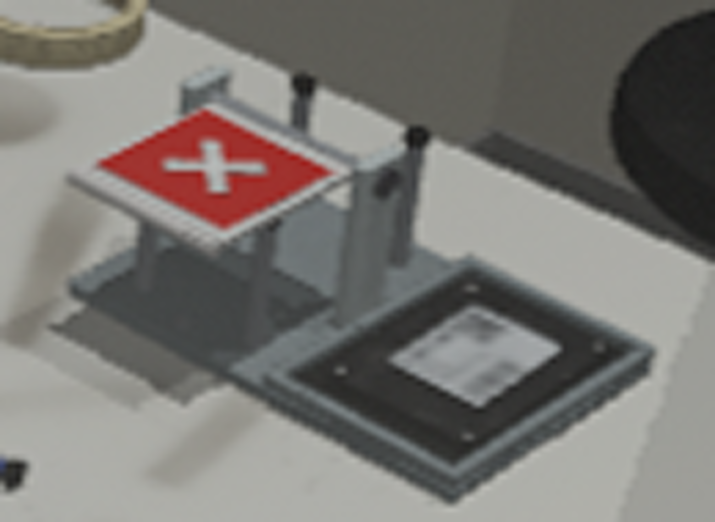

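```bash
python3 - <<'E'
from h import *
from bench import get_state
d=np.load("top0.npz"); s=np.load("scene0.npz")
tp=lambda x,y:(360-.41+x/5.5,230-.41+y/5.5); sp=lambda x,y:(355-.41+x/5.5,195-.41+y/5.5)
r=lambda a:np.round(a,4)
print("post tops",r(ray(d,tp(295,80),.085)),r(ray(d,tp(305,288),.085)),"scene",r(ray(s,sp(206,76),.085)),r(ray(s,sp(385,158),.085)))
print("stops",r(ray(d,tp(400,123),.07)),r(ray(d,tp(405,255),.07)), r(ray(s,sp(303,83),.07)),r(ray(s,sp(417,135),.07)))
print("bead corners top",r(ray(d,tp(92,100),.077)),r(ray(d,tp(95,275),.077)),"scene",r(ray(s,sp(70,178),.077)),r(ray(s,sp(218,247),.077)))
print("plate fl/fr",r(ray(d,tp(133,520),.015)),r(ray(d,tp(430,518),.015)),"back right",r(ray(d,tp(412,90),.008)),"scene",r(ray(s,sp(455,490),.008)))
for p in((335,275),(329,228)):print("driver",r(ray(d,p,.006)))
for p in((270,242),(296,303)):print("case plate",r(ray(d,p,.01)))
E
```

```text
post tops [ 0.5505 -0.1993  0.085 ] [ 0.459  -0.1984  0.085 ] scene [ 0.5511 -0.1998  0.085 ] [ 0.4592 -0.1998  0.085 ]
stops [ 0.5328 -0.2478  0.07  ] [ 0.474  -0.2462  0.07  ] [ 0.5359 -0.2483  0.07  ] [ 0.4761 -0.2477  0.07  ]
bead corners top [ 0.5448 -0.1105  0.077 ] [ 0.4673 -0.1087  0.077 ] scene [ 0.5425 -0.1054  0.077 ] [ 0.4693 -0.1081  0.077 ]
plate fl/fr [ 0.3621 -0.1282  0.015 ] [ 0.3602 -0.2628  0.015 ] back right [ 0.5583 -0.2693  0.008 ] scene [ 0.363  -0.1296  0.008 ]
driver [ 0.4884 -0.0098  0.006 ]
driver [0.612 0.003 0.006]
case plate [0.5772 0.1566 0.01  ]
case plate [0.4192 0.0904 0.01  ]
```

Hinge is at about (0.505, -0.199, 0.075) and the bead at about (0.506, -0.109, 0.075), with yaw near -0.015. Post spacing comes out at 91 mm and plate width at 135 mm, which match the given sizes. Next I'll compute the moves.

```bash
cat >> h.py <<'E'
from scipy.spatial.transform import Rotation as Ro
def Rt(tilt_deg,yaw=-0.015):
    return Ro.from_rotvec([0,0,yaw])*Ro.from_euler('x',-tilt_deg,degrees=True)*Ro.from_matrix(np.array([[0,1,0],[1,0,0],[0,0,-1]]).T)
def rel(st,p,R):
    R0=Ro.from_rotvec(st["tool_rot"])
    return np.round(R0.inv().apply(np.asarray(p)-st["position"]),4), np.round((R0.inv()*R).as_rotvec(degrees=True),1)
E
python3 - <<'E'
from h import *; from bench import get_state
st=get_state()
for p,t in(((.30,-.50,.26),0),((.42,-.25,.27),0),((.506,-.02,.27),0),((.506,-.02,.2),50)): print(p,t,rel(st,p,Rt(t)))
E
```

```text
(0.3, -0.5, 0.26) 0 (array([ 0.0899, -0.0734, -0.0684]), array([ -0.1,  -0. , -67. ]))
(0.42, -0.25, 0.27) 0 (array([ 0.2951, -0.2599, -0.0781]), array([ -0.1,  -0. , -67. ]))
(0.506, -0.02, 0.27) 0 (array([ 0.4614, -0.4406, -0.0778]), array([ -0.1,  -0. , -67. ]))
(0.506, -0.02, 0.2) 50 (array([ 0.4614, -0.4405, -0.0078]), array([-29.2, -44.1, -62.5]))
```

Request:
{"op": "play_rows", "data": {"series": [0, 0.03, -0.025, -0.025, 0, 0, -7, 0, 0.06, -0.05, -0.05, 0, 0, -14, 0, 0.09, -0.073, -0.068, 0, 0, -21, 0, 0.12, -0.1, -0.075, 0, 0, -28, 0, 0.15, -0.127, -0.078, 0, 0, -35, 0, 0.18, -0.154, -0.078, 0, 0, -42, 0, 0.21, -0.18, -0.078, 0, 0, -49, 0, 0.24, -0.207, -0.078, 0, 0, -56, 0, 0.27, -0.235, -0.078, 0, 0, -63, 0, 0.295, -0.26, -0.078, 0, 0, -67], "force": 20}}

```text
time: 0.93
position: [0.4208, -0.2475, 0.2702]
tool_rot: [-2.231, -2.212, -0.0]
ft_force: [0.4, 0.5, 0.2]
grip_width: 0.329
```

```bash
python3 - <<'E'
from h import *; from bench import get_state
st=get_state();print(st)
for p,t in(((.506,-.02,.27),0),((.506,-.02,.2),50)): print(p,t,rel(st,p,Rt(t)))
E
```

```text
{'time': 0.9333, 'joint_positions': array([ 0.91554997, -0.03880951, -0.42207095,  1.70011154, -0.01604826,
        1.47703962,  0.48664548]), 'qd': array([-0.40470527, -0.15700352, -0.41817227,  0.1359223 , -0.07101315,
       -0.00365065, -0.04316019]), 'joint_torque': array([  2.64261045, -27.06121624,   2.10928626, -31.51990056,
         0.15455166,   0.28830067,   0.42517536]), 'position': array([ 0.42080637, -0.24748016,  0.2702185 ]), 'tool_rot': array([-2.23088283e+00, -2.21173557e+00, -6.02874925e-05]), 'ft_force': array([0.42658187, 0.53843733, 0.19761634]), 'torque': array([-0.02065139, -0.16290674, -0.00521865]), 'grip_width': 0.32894835711006776}
(0.506, -0.02, 0.27) 0 (array([2.282e-01, 8.320e-02, 2.000e-04]), array([-0. , -0. ,  0.4]))
(0.506, -0.02, 0.2) 50 (array([0.2282, 0.0832, 0.0702]), array([  0.2, -50. ,   0.3]))
```

Request:
{"op": "play_rows", "data": {"series": [0, 0.025, 0.01, 0, 0, 0, 0, 0, 0.055, 0.02, 0, 0, -5, 0, 0, 0.085, 0.03, 0, 0, -11, 0, 0, 0.11, 0.04, 0, 0, -17, 0, 0, 0.135, 0.05, 0, 0, -23, 0, 0, 0.16, 0.06, 0, 0, -29, 0, 0, 0.185, 0.07, 0, 0, -35, 0, 0, 0.21, 0.077, 0, 0, -41, 0, 0, 0.22, 0.081, 0.01, 0, -46, 0, 0, 0.228, 0.083, 0.02, 0, -50, 0]}}

```text
time: 1.77
position: [0.5074, -0.0203, 0.2493]
tool_rot: [1.711, 1.693, -0.8]
ft_force: [-1.0, -0.6, -0.5]
grip_width: 0.006
```

```bash
python3 - <<'E'
from h import *; from bench import *
st=get_state();print(st["joint_positions"],st["position"],st["grip_width"])
R=Ro.from_rotvec(st["tool_rot"]);print(R.as_matrix().round(3))
for p in((.506,-.02,.2),(.506,-.03,.056),(.506,-.106,.056)): print(p,rel(st,p,Rt(50)))
cv2.imwrite("pics/s1.png",get_image("scene")["frame"][:,:,::-1])
E
```

```text
[ 0.22638065  0.39068487 -0.95332578  1.70129875  0.9208698   1.88523321
 -0.82793207] [ 0.50735042 -0.02026342  0.2492727 ] 0.005659573808542631
[[ 0.007  1.    -0.008]
 [ 0.641 -0.01  -0.767]
 [-0.767  0.    -0.641]]
(0.506, -0.02, 0.2) (array([ 0.038 , -0.0014,  0.0314]), array([0.2, 0.1, 0.2]))
(0.506, -0.03, 0.056) (array([ 0.142 , -0.0013,  0.1314]), array([0.2, 0.1, 0.2]))
(0.506, -0.106, 0.056) (array([ 0.0933, -0.0005,  0.1897]), array([0.2, 0.1, 0.2]))
```

View pics/s1.png

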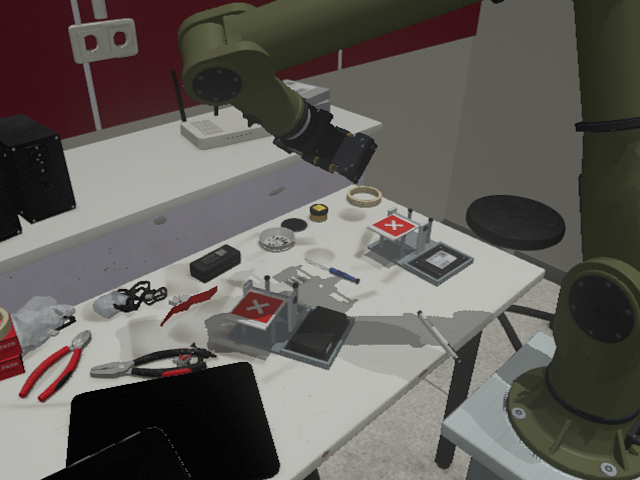

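The scene view shows the gripper tilted as planned with its tip above the gap between the carriers, near (365,165), and both flags still on red. Now I'll descend beside the flag.

Request:
{"op": "play_rows", "data": {"series": [0, 0.018, 0, 0.016, 0, 0, 0, 0, 0.036, 0, 0.033, 0, 0, 0, 0, 0.054, 0, 0.05, 0, 0, 0, 0, 0.072, -0.001, 0.067, 0, 0, 0, 0, 0.09, -0.001, 0.083, 0, 0, 0, 0, 0.108, -0.001, 0.1, 0, 0, 0, 0, 0.126, -0.001, 0.116, 0, 0, 0, 0, 0.142, -0.001, 0.131, 0, 0, 0, 0, 0.142, -0.001, 0.131, 0, 0, 0, 0, 0.142, -0.001, 0.131, 0, 0, 0]}}

```text
time: 2.65
position: [0.5048, -0.0335, 0.0571]
tool_rot: [1.717, 1.691, -0.804]
ft_force: [-0.3, 0.6, 0.3]
grip_width: 0.007
```

```bash
python3 - <<'E'
from h import *; from bench import *
st=get_state();print(st["joint_positions"],st["position"],st["grip_width"],st["ft_force"])
R=Ro.from_rotvec(st["tool_rot"]);print(R.as_matrix().round(3))
for p in((.506,-.03,.056),(.506,-.106,.056)): print(p,rel(st,p,Rt(50)))
for n in("scene","top"):
    d=get_image(n);cv2.imwrite(f"pics/{n}2.png",d["frame"][:,:,::-1]); print(proj(d,st["position"]))
E
```

```text
[ 0.15611842  0.63778418 -0.8509873   1.85093036  1.03256807  1.69875085
 -1.10756995] [ 0.50478841 -0.0335452   0.05708881] 0.006686124016197526 [-0.31282405  0.6336632   0.28828472]
[[ 0.009  1.    -0.014]
 [ 0.642 -0.016 -0.766]
 [-0.767 -0.003 -0.642]]
(0.506, -0.03, 0.056) (array([ 0.0031,  0.0012, -0.002 ]), array([-0.2,  0. ,  0.1]))
(0.506, -0.106, 0.056) (array([-0.0457,  0.0024,  0.0562]), array([-0.2,  0. ,  0.1]))
[357.49028672 253.69067103]
[344.83181003 265.83439881]
```

View pics/scene2.png

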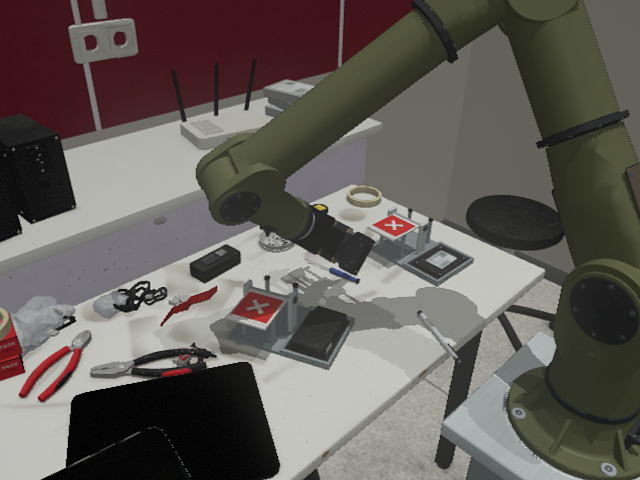

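View pics/top2.png

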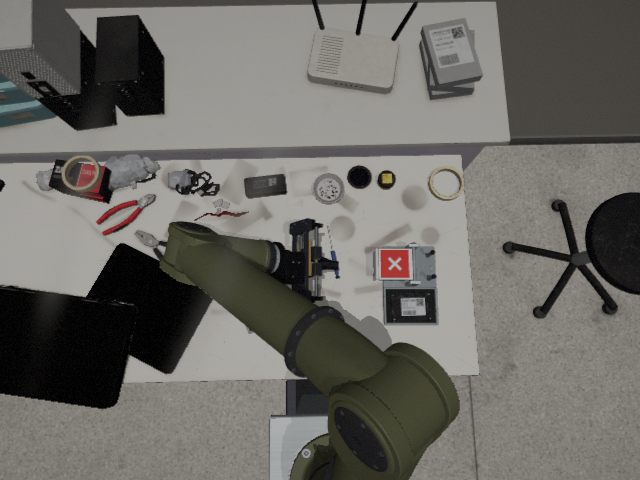

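The views show the fingertip at about (345,266) in the top image. It is level with and left of the flag edge, clear of the driver and the left carrier. Now I'll slide it under the edge.

Request:
{"op": "play_rows", "data": {"series": [0, -0.008, 0, 0.009, 0, 0, 0, 0, -0.015, 0.001, 0.018, 0, 0, 0, 0, -0.022, 0.001, 0.027, 0, 0, 0, 0, -0.029, 0.002, 0.036, 0, 0, 0, 0, -0.035, 0.002, 0.043, 0, 0, 0, 0, -0.041, 0.002, 0.05, 0, 0, 0, 0, -0.046, 0.002, 0.056, 0, 0, 0, 0, -0.046, 0.002, 0.056, 0, 0, 0, 0, -0.046, 0.002, 0.056, 0, 0, 0]}}

```text
time: 3.5
position: [0.5062, -0.1057, 0.0568]
tool_rot: [1.718, 1.69, -0.801]
ft_force: [-1.0, -0.1, -0.4]
grip_width: 0.004
```

```bash
python3 - <<'E'
from h import *; from bench import *
st=get_state();print(st["position"],st["ft_force"])
R=Ro.from_rotvec(st["tool_rot"]);print(R.as_matrix().round(3))
for th in range(0,121,10):
    a=np.radians(th); c=np.array([82*np.cos(a)+5*np.sin(a),82*np.sin(a)-5*np.cos(a)])/1000
    p=[.5055,-.199+c[0]+.0061,.075+c[1]-.0073]
    print(th,np.round(p,4),*[x.tolist() for x in rel(st,p,Rt(50))])
for n in("scene","top"):
    d=get_image(n);cv2.imwrite(f"pics/{n}3.png",cv2.resize(d["frame"][180:320,280:480,::-1],None,fx=4,fy=4))
E
```

```text
[ 0.50617439 -0.10572699  0.05676887] [-0.98453802 -0.11207785 -0.38691716]
[[ 0.011  1.    -0.012]
 [ 0.643 -0.016 -0.766]
 [-0.766  0.    -0.643]]
0 [ 0.5055 -0.1109  0.0627] [-0.0079, -0.0006, 0.0002] [-0.1, 0.0, -0.1]
10 [ 0.5055 -0.1113  0.077 ] [-0.0191, -0.0006, -0.0088] [-0.1, 0.0, -0.1]
20 [ 0.5055 -0.1141  0.091 ] [-0.0317, -0.0005, -0.0156] [-0.1, 0.0, -0.1]
30 [ 0.5055 -0.1194  0.1044] [-0.0453, -0.0004, -0.0201] [-0.1, 0.0, -0.1]
40 [ 0.5055 -0.1269  0.1166] [-0.0594, -0.0003, -0.0222] [-0.1, 0.0, -0.1]
50 [ 0.5055 -0.1364  0.1273] [-0.0737, -0.0002, -0.0219] [-0.1, 0.0, -0.1]
60 [ 0.5055 -0.1476  0.1362] [-0.0878, 0.0, -0.019] [-0.1, 0.0, -0.1]
70 [ 0.5055 -0.1602  0.143 ] [-0.1011, 0.0002, -0.0137] [-0.1, 0.0, -0.1]
80 [ 0.5055 -0.1737  0.1476] [-0.1133, 0.0005, -0.0063] [-0.1, 0.0, -0.1]
90 [ 0.5055 -0.1879  0.1497] [-0.124, 0.0007, 0.0032] [-0.1, 0.0, -0.1]
100 [ 0.5055 -0.2022  0.1493] [-0.1329, 0.0009, 0.0144] [-0.1, 0.0, -0.1]
110 [ 0.5055 -0.2162  0.1465] [-0.1397, 0.0012, 0.027] [-0.1, 0.0, -0.1]
120 [ 0.5055 -0.2296  0.1412] [-0.1443, 0.0014, 0.0406] [-0.1, 0.0, -0.1]
```

View pics/scene3.png

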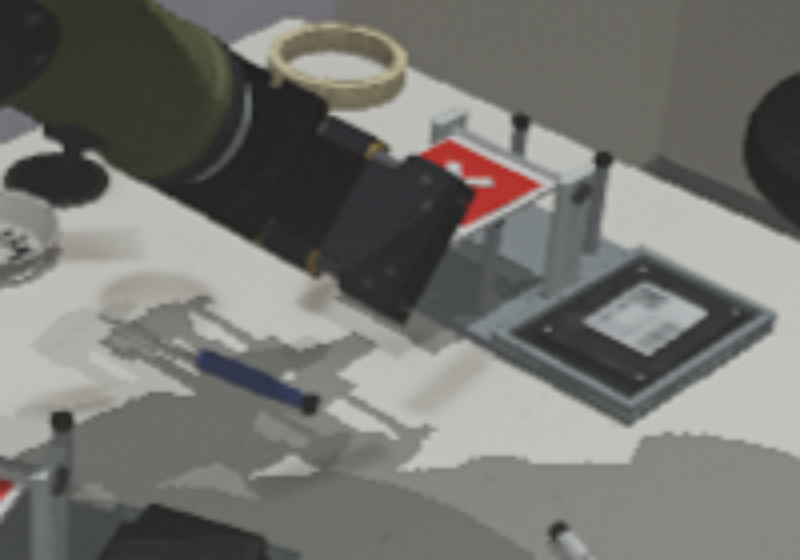

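View pics/top3.png

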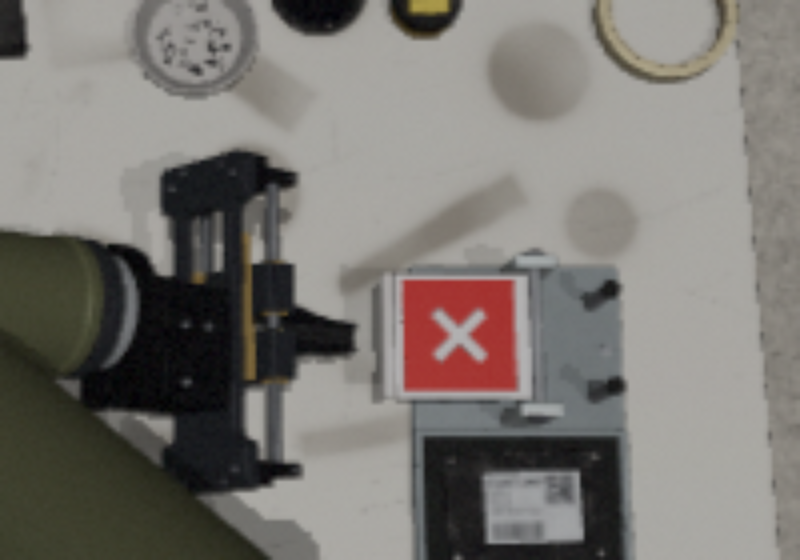

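```bash
python3 - <<'E'
from h import *; from bench import *
st=get_state();print(st["position"],st["time"])
d=get_image("top")
R=Ro.from_rotvec(st["tool_rot"])
for o in((0,0,0),(-.0095,0,0),(-.0095,0,-.019),(0,0,-.019)):
    P=st["position"]+R.apply(o);print(o,P.round(4),proj(d,P))
print(proj(d,(.506,-.105,.075)),proj(d,(.506,-.113,.077)))
cv2.imwrite("pics/top4.png",cv2.resize(d["frame"][220:310,320:450,::-1],None,fx=6,fy=6,interpolation=cv2.INTER_CUBIC))
E
```

```text
[ 0.50645251 -0.1046257   0.05662148] 3.6
(0, 0, 0) [ 0.5065 -0.1046  0.0566] [373.68066065 264.58952079]
(-0.0095, 0, 0) [ 0.5064 -0.1107  0.0639] [376.47680331 264.17298264]
(-0.0095, 0, -0.019) [ 0.5066 -0.0962  0.0761] [370.99838418 263.52171299]
(0, 0, -0.019) [ 0.5067 -0.0901  0.0688] [368.20712498 263.94713367]
[374.60190293 263.74607   ] [377.99507506 263.56418446]
```

View pics/top4.png

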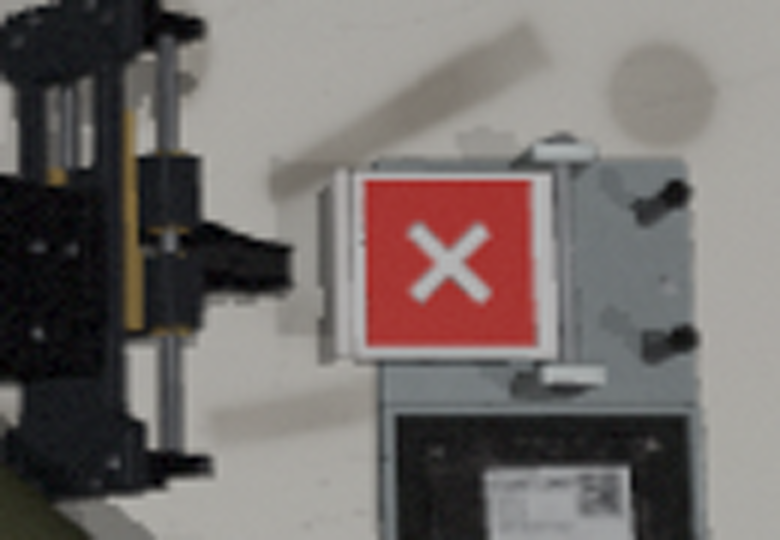

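```bash
python3 - <<'E'
from h import *; from bench import *
d=get_image("top")
c=d["frame"][245:285,350:385,::-1].astype(float)
c=np.clip((c-60)*1.6,0,255).astype(np.uint8)
a=cv2.resize(c,None,fx=14,fy=14,interpolation=cv2.INTER_NEAREST)
cv2.imwrite("pics/top5.png",a)
print(d["frame"][258:274,360:378].mean(2).astype(int))
E
```

```text
[[156 158 161 164 164 160 147 149 148 148 147 148 139  91  90 113 163 166]
 [ 27  76 131 154 157 155 142 145 145 149 147 150 139  91  89 114 163 166]
 [ 10  17   9  28  50  59  90 111 121 148 149 148 139  90  91 112 161 166]
 [ 24  16  12  10  12  14  13  13  80 147 147 149 139  90  90 112 161 165]
 [ 27  26  23  23  23  21  20  35  89 148 148 148 139  91  90 111 161 168]
 [ 20  26  19  27  29  24  28  36  93 148 149 148 140  88  89 110 160 168]
 [ 30  29  26  31  23  26  18  33  92 147 148 148 138  88  87 109 161 168]
 [ 29  27  23  21  23  23  29  31  87 147 148 148 139  89  89 108 160 168]
 [ 15  11  12  10   7  14  15   8  78 143 146 147 137  89  86 108 160 168]
 [ 17  15   8   9   9  10  27  33  72 126 145 148 140  99  87 109 160 171]
 [ 39  31  32  40  47  50  63  97 123 142 143 145 145 137  85 104 160 172]
 [102  85  91 114 114 111 108 138 139 141 142 143 144 136  85 103 158 172]
 [119 117 129 157 156 152 140 139 138 138 139 139 141 135  82 104 159 171]
 [161 160 158 160 158 155 140 140 137 136 137 138 139 131  84 105 158 172]
 [163 162 162 160 158 155 141 138 135 137 138 138 136 123  82 103 158 173]
 [164 164 162 162 162 156 141 135 136 139 137 138 127  81  79 101 157 172]]
```

View pics/top5.png

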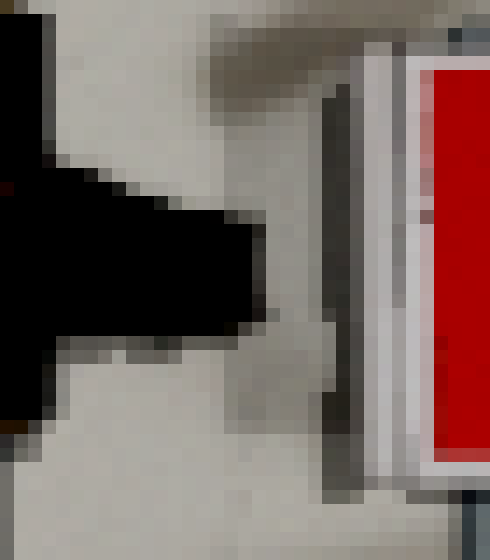

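The visible fingertip ends at about column 368.4, but the TCP projects to 373.7. The real tip therefore seems to lie about 15–18 mm short along the tool axis. I'll extend by 18 mm along the axis, which is safe whichever is right because the space below the flag is free, and then look again.

Request:
{"op": "play_rows", "data": {"series": [0, 0, 0, 0.006, 0, 0, 0, 0, 0, 0, 0.012, 0, 0, 0, 0, 0, 0, 0.018, 0, 0, 0, 0, 0, 0, 0.018, 0, 0, 0]}}

```text
time: 4.03
position: [0.5052, -0.1206, 0.0442]
tool_rot: [1.718, 1.69, -0.804]
ft_force: [-0.1, 0.3, -0.5]
grip_width: 0.004
```

```bash
python3 - <<'E'
from h import *; from bench import *
st=get_state();print(st["position"],st["ft_force"])
d=get_image("top")
c=d["frame"][220:310,320:450,::-1]
cv2.imwrite("pics/top6.png",cv2.resize(c,None,fx=6,fy=6,interpolation=cv2.INTER_NEAREST))
print(proj(d,st["position"]))
d=get_image("scene")
cv2.imwrite("pics/scene6.png",cv2.resize(d["frame"][180:320,280:480,::-1],None,fx=4,fy=4))
for th in range(0,131,10):
    a=np.radians(th); c=np.array([82*np.cos(a)+5*np.sin(a),82*np.sin(a)-5*np.cos(a)])/1000
    p=np.array([.5055,-.199+c[0]+.0061-.766*.018,.075+c[1]-.0073-.643*.018])
    print(th,np.round(p,4),*[x.tolist() for x in rel(st,p,Rt(50))])
E
```

```text
[ 0.50520749 -0.12059359  0.04418347] [-0.12948412  0.33150287 -0.53864492]
[379.61429321 265.62856742]
0 [ 0.5055 -0.1247  0.0511] [-0.0079, 0.0003, -0.0013] [-0.2, 0.1, 0.0]
10 [ 0.5055 -0.1251  0.0654] [-0.0192, 0.0003, -0.0102] [-0.2, 0.1, 0.0]
20 [ 0.5055 -0.1279  0.0795] [-0.0318, 0.0004, -0.017] [-0.2, 0.1, 0.0]
30 [ 0.5055 -0.1332  0.0928] [-0.0453, 0.0004, -0.0216] [-0.2, 0.1, 0.0]
40 [ 0.5055 -0.1407  0.105 ] [-0.0595, 0.0005, -0.0237] [-0.2, 0.1, 0.0]
50 [ 0.5055 -0.1501  0.1157] [-0.0738, 0.0007, -0.0233] [-0.2, 0.1, 0.0]
60 [ 0.5055 -0.1614  0.1246] [-0.0879, 0.0008, -0.0204] [-0.2, 0.1, 0.0]
70 [ 0.5055 -0.1739  0.1315] [-0.1012, 0.001, -0.0151] [-0.2, 0.1, 0.0]
80 [ 0.5055 -0.1875  0.136 ] [-0.1134, 0.0013, -0.0076] [-0.2, 0.1, 0.0]
90 [ 0.5055 -0.2017  0.1381] [-0.1241, 0.0015, 0.0019] [-0.2, 0.1, 0.0]
100 [ 0.5055 -0.216   0.1377] [-0.133, 0.0018, 0.0131] [-0.2, 0.1, 0.0]
110 [ 0.5055 -0.23    0.1349] [-0.1398, 0.002, 0.0257] [-0.2, 0.1, 0.0]
120 [ 0.5055 -0.2434  0.1296] [-0.1443, 0.0022, 0.0393] [-0.2, 0.1, 0.0]
130 [ 0.5055 -0.2556  0.1222] [-0.1464, 0.0025, 0.0534] [-0.2, 0.1, 0.0]
```

View pics/top6.png

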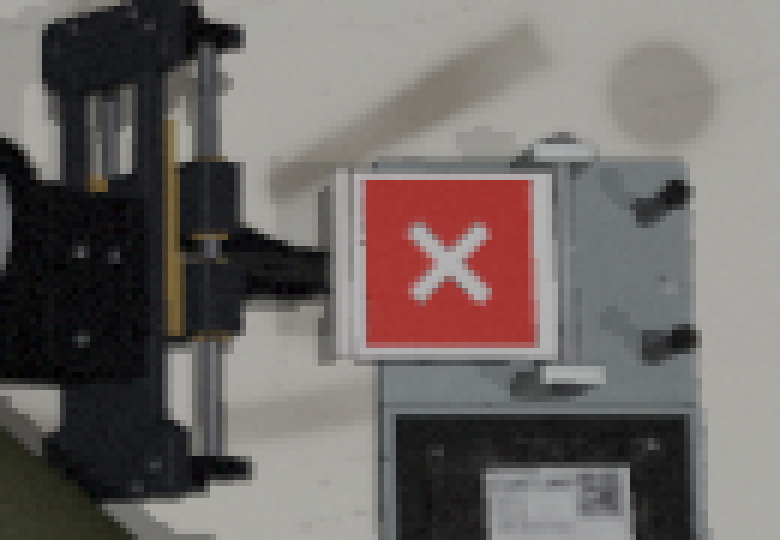

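View pics/scene6.png

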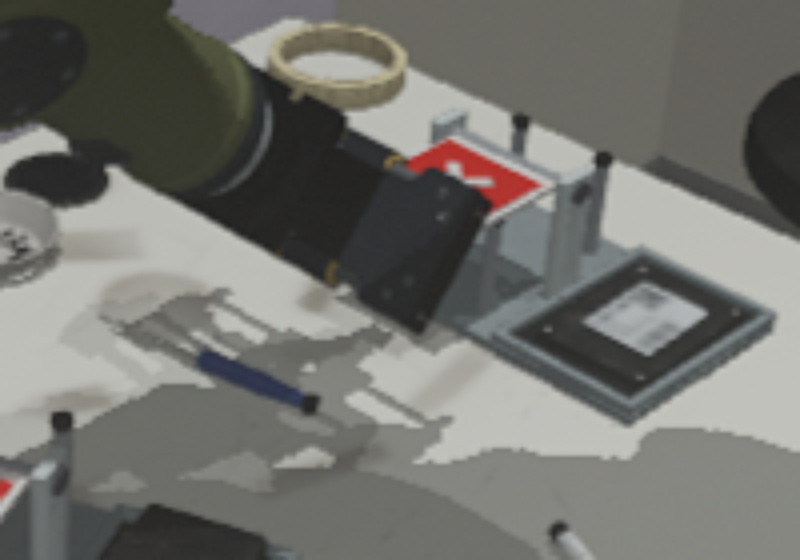

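Request:
{"op": "play_rows", "data": {"series": [0, 0, 0, 0.005, 0, 0, 0, 0, 0, 0, 0.01, 0, 0, 0, 0, -0.008, 0, 0.008, 0, 0, 0, 0, -0.014, 0, 0.004, 0, 0, 0, 0, -0.019, 0, 0, 0, 0, 0, 0, -0.025, 0, -0.004, 0, 0, 0, 0, -0.032, 0, -0.007, 0, 0, 0, 0, -0.038, 0, -0.009, 0, 0, 0, 0, -0.045, 0, -0.012, 0, 0, 0, 0, -0.045, 0, -0.012, 0, 0, 0]}}

```text
time: 4.97
position: [0.5065, -0.1393, 0.0892]
tool_rot: [1.718, 1.688, -0.799]
ft_force: [-0.0, -0.7, 0.3]
grip_width: 0.006
```

```bash
python3 - <<'E'
from h import *; from bench import *
st=get_state();print(st["position"],st["ft_force"])
d=get_image("top")
c=d["frame"][220:310,320:450,::-1]
cv2.imwrite("pics/top7.png",cv2.resize(c,None,fx=6,fy=6,interpolation=cv2.INTER_NEAREST))
d=get_image("scene")
cv2.imwrite("pics/scene7.png",cv2.resize(d["frame"][160:300,300:500,::-1],None,fx=4,fy=4))
for th in range(30,131,10):
    a=np.radians(th); c=np.array([82*np.cos(a)+5*np.sin(a),82*np.sin(a)-5*np.cos(a)])/1000
    p=np.array([.5055,-.199+c[0]+.0061-.766*.028,.075+c[1]-.0073-.643*.028])
    print(th,np.round(p,4),*[x.tolist() for x in rel(st,p,Rt(50))])
E
```

```text
[ 0.50645627 -0.13933676  0.0892199 ] [-0.0018643  -0.67710326  0.25533312]
30 [ 0.5055 -0.1408  0.0864] [0.0012, -0.0009, 0.003] [0.0, 0.1, -0.2]
40 [ 0.5055 -0.1483  0.0986] [-0.0129, -0.0008, 0.0009] [0.0, 0.1, -0.2]
50 [ 0.5055 -0.1578  0.1093] [-0.0273, -0.0006, 0.0013] [0.0, 0.1, -0.2]
60 [ 0.5055 -0.169   0.1182] [-0.0413, -0.0004, 0.0042] [0.0, 0.1, -0.2]
70 [ 0.5055 -0.1816  0.125 ] [-0.0546, -0.0002, 0.0094] [0.0, 0.1, -0.2]
80 [ 0.5055 -0.1952  0.1296] [-0.0668, 0.0001, 0.0169] [0.0, 0.1, -0.2]
90 [ 0.5055 -0.2093  0.1317] [-0.0775, 0.0003, 0.0264] [0.0, 0.1, -0.2]
100 [ 0.5055 -0.2237  0.1313] [-0.0864, 0.0005, 0.0376] [0.0, 0.1, -0.2]
110 [ 0.5055 -0.2377  0.1285] [-0.0932, 0.0008, 0.0502] [0.0, 0.1, -0.2]
120 [ 0.5055 -0.251   0.1232] [-0.0978, 0.001, 0.0638] [0.0, 0.1, -0.2]
130 [ 0.5055 -0.2632  0.1157] [-0.0999, 0.0011, 0.078] [0.0, 0.1, -0.2]
```

View pics/top7.png

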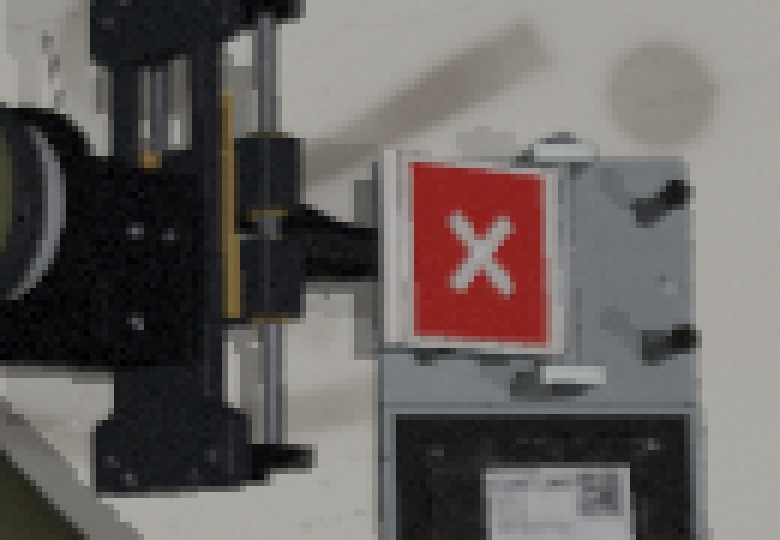

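View pics/scene7.png

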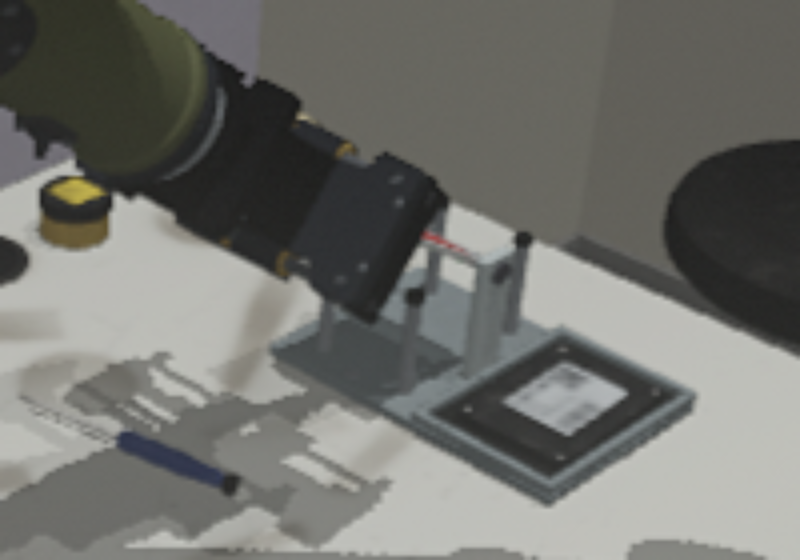

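The top view shows the flag lifted by about 35°, its edge now near crop x=390, and the carrier hasn't shifted. I'll continue along the arc.

Request:
{"op": "play_rows", "data": {"series": [0, -0.006, 0, 0.001, 0, 0, 0, 0, -0.013, 0, 0.001, 0, 0, 0, 0, -0.02, 0, 0.001, 0, 0, 0, 0, -0.027, 0, 0.001, 0, 0, 0, 0, -0.034, 0, 0.003, 0, 0, 0, 0, -0.041, 0, 0.004, 0, 0, 0, 0, -0.048, 0, 0.007, 0, 0, 0, 0, -0.055, 0, 0.01, 0, 0, 0, 0, -0.061, 0, 0.013, 0, 0, 0, 0, -0.067, 0, 0.017, 0, 0, 0]}}

```text
time: 5.9
position: [0.5049, -0.1956, 0.1281]
tool_rot: [1.717, 1.69, -0.801]
ft_force: [0.0, 0.1, 0.1]
grip_width: 0.002
```

```bash
python3 - <<'E'
from h import *; from bench import *
st=get_state();print(st["position"],st["ft_force"])
d=get_image("top")
c=d["frame"][220:310,320:450,::-1]
cv2.imwrite("pics/top8.png",cv2.resize(c,None,fx=6,fy=6,interpolation=cv2.INTER_NEAREST))
d=get_image("scene")
cv2.imwrite("pics/scene8.png",cv2.resize(d["frame"][160:300,300:500,::-1],None,fx=4,fy=4))
for th in range(80,141,10):
    a=np.radians(th); c=np.array([82*np.cos(a)+5*np.sin(a),82*np.sin(a)-5*np.cos(a)])/1000
    p=np.array([.5055,-.199+c[0]+.0061-.766*.028,.075+c[1]-.0073-.643*.028])
    print(th,np.round(p,4),*[x.tolist() for x in rel(st,p,Rt(50))])
E
```

```text
[ 0.50489369 -0.1955619   0.12811987] [0.03973713 0.13717267 0.08727777]
80 [ 0.5055 -0.1952  0.1296] [-0.0009, 0.0006, -0.0012] [-0.0, 0.0, -0.0]
90 [ 0.5055 -0.2093  0.1317] [-0.0116, 0.0008, 0.0083] [-0.0, 0.0, -0.0]
100 [ 0.5055 -0.2237  0.1313] [-0.0205, 0.0011, 0.0195] [-0.0, 0.0, -0.0]
110 [ 0.5055 -0.2377  0.1285] [-0.0273, 0.0013, 0.0321] [-0.0, 0.0, -0.0]
120 [ 0.5055 -0.251   0.1232] [-0.0319, 0.0015, 0.0456] [-0.0, 0.0, -0.0]
130 [ 0.5055 -0.2632  0.1157] [-0.034, 0.0017, 0.0598] [-0.0, 0.0, -0.0]
140 [ 0.5055 -0.2739  0.1062] [-0.0336, 0.0018, 0.0741] [-0.0, 0.0, -0.0]
```

View pics/top8.png

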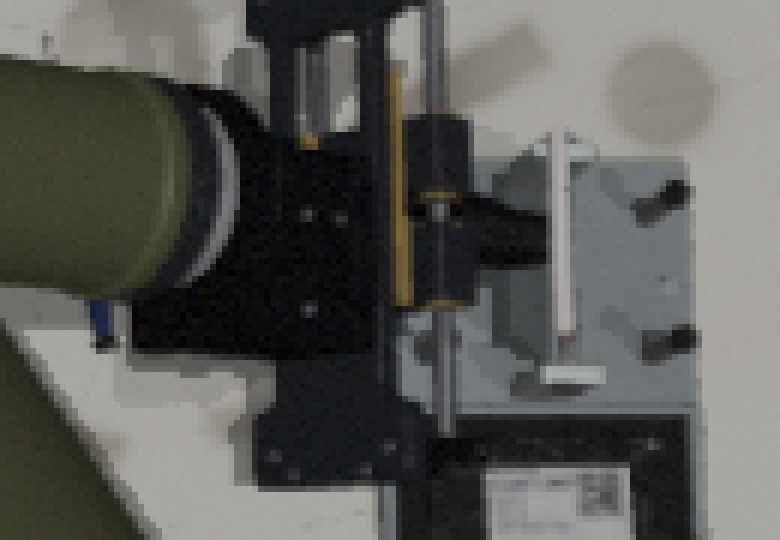

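View pics/scene8.png

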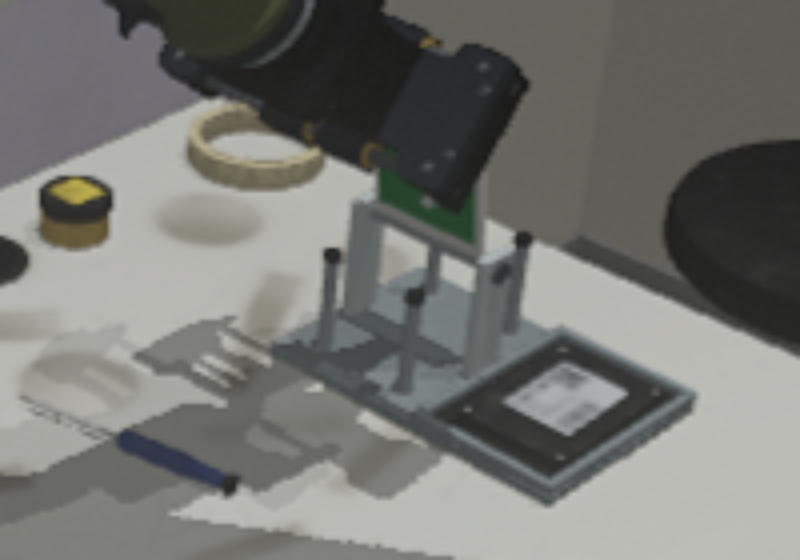

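The flag is about upright: the green face shows in the scene crop at (420,205), and the bead is seen edge-on in the top view. I'll push it gently past vertical.

Request:
{"op": "play_rows", "data": {"series": [0, -0.005, 0, 0.003, 0, 0, 0, 0, -0.01, 0, 0.007, 0, 0, 0, 0, -0.014, 0, 0.012, 0, 0, 0, 0, -0.018, 0, 0.017, 0, 0, 0, 0, -0.022, 0, 0.022, 0, 0, 0, 0, -0.025, 0, 0.027, 0, 0, 0, 0, -0.027, 0, 0.032, 0, 0, 0, 0, -0.027, 0, 0.032, 0, 0, 0, 0, -0.027, 0, 0.032, 0, 0, 0]}}

```text
time: 6.75
position: [0.504, -0.2371, 0.1276]
tool_rot: [1.718, 1.691, -0.802]
ft_force: [0.4, 0.4, 0.4]
grip_width: 0.007
```

```bash
python3 - <<'E'
from h import *; from bench import *
st=get_state();print(st["position"],st["ft_force"])
d=get_image("top")
c=d["frame"][220:310,320:450,::-1]
cv2.imwrite("pics/top9.png",cv2.resize(c,None,fx=6,fy=6,interpolation=cv2.INTER_NEAREST))
d=get_image("scene")
cv2.imwrite("pics/scene9.png",cv2.resize(d["frame"][160:300,300:500,::-1],None,fx=4,fy=4))
for p in ((.505,-.20,.19),(.505,-.05,.25),(.505,-.02,.25)):print(p,*rel(st,p,Rt(50)))
E
```

```text
[ 0.50395868 -0.23706696  0.12761943] [0.36167753 0.4085955  0.39583542]
(0.505, -0.2, 0.19) [-0.024   0.0004 -0.0685] [-0.1  0.  -0. ]
(0.505, -0.05, 0.25) [ 0.0265 -0.0021 -0.222 ] [-0.1  0.  -0. ]
(0.505, -0.02, 0.25) [ 0.0458 -0.0025 -0.2449] [-0.1  0.  -0. ]
```

View pics/top9.png

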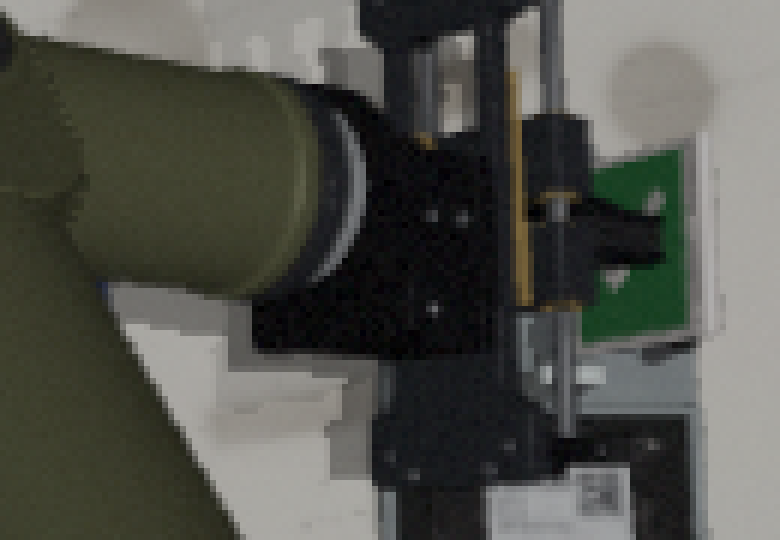

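View pics/scene9.png

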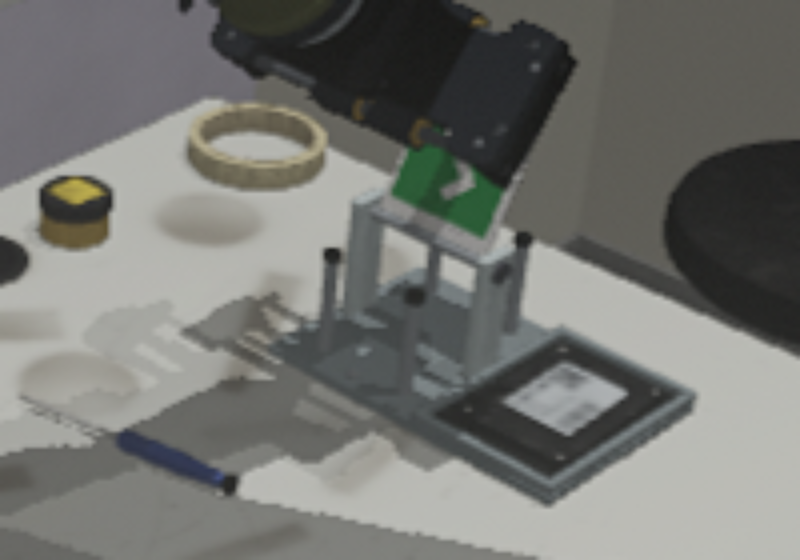

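The flag is past vertical and falling to the right with the green face up: it is at about 140° here and free of the finger. I'll back straight out along the tool axis.

Request:
{"op": "play_rows", "data": {"series": [0, -0.008, 0, -0.02, 0, 0, 0, 0, -0.016, 0, -0.045, 0, 0, 0, 0, -0.024, 0, -0.07, 0, 0, 0, 0, -0.024, 0, -0.095, 0, 0, 0, 0, -0.015, 0, -0.12, 0, 0, 0, 0, -0.005, 0, -0.145, 0, 0, 0, 0, 0.005, 0, -0.17, 0, 0, 0, 0, 0.015, 0, -0.195, 0, 0, 0, 0, 0.025, 0, -0.22, 0, 0, 0, 0, 0.025, 0, -0.22, 0, 0, 0]}}

```text
time: 7.68
position: [0.5083, -0.0458, 0.251]
tool_rot: [1.712, 1.698, -0.792]
ft_force: [-0.3, 0.4, -0.4]
grip_width: 0.013
```

```bash
python3 - <<'E'
from h import *; from bench import *
st=get_state();print(st["position"],st["ft_force"],st["time"],np.abs(st["qd"]).max())
for n in("top","scene"):
    d=get_image(n);cv2.imwrite(f"pics/{n}10.png",d["frame"][:,:,::-1]);np.savez(n+"10.npz",**d)
E
```

```text
[ 0.50831565 -0.04575568  0.25095741] [-0.29734894  0.410083   -0.35550395] 7.6833 0.04722938718788117
```

View pics/top10.png

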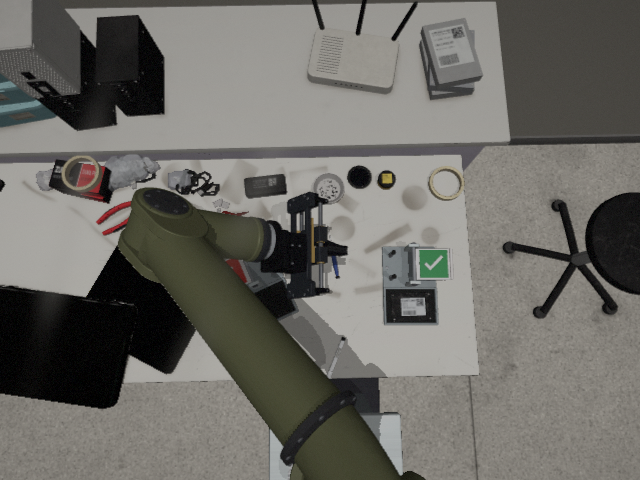

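View pics/scene10.png

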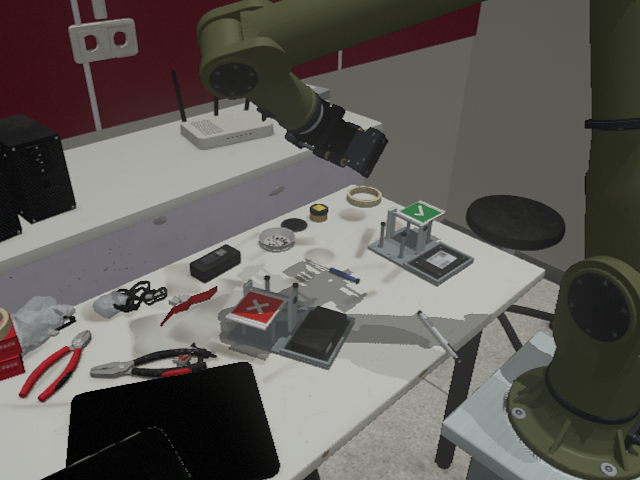

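The tick is up at (434,263) in the top view and the left flag is still red. I'll check numerically that the flag is level and nothing has shifted.

```bash
python3 - <<'E'
from h import *; from bench import *
for n in("top","scene"):
    d=get_image(n);f=d["frame"].astype(int)
    m=((f[:,:,1]>f[:,:,0]+40)&(f[:,:,1]>f[:,:,2]+25)).astype(np.uint8)
    m[:190]=0;m[:,:380]=0
    c=max(cv2.findContours(m,0,2)[0],key=cv2.contourArea)
    W=np.array([ray(d,p,.0775)[:2]*1000 for p in cv2.convexHull(c)[:,0]]).astype(np.float32);print(n,cv2.minAreaRect(W))
    o=np.load(n+"0.npz")["frame"].astype(np.uint8)
    x0,y0,x1,y1=(383,290,440,327) if n=="top" else (405,240,480,288)
    A=cv2.cvtColor(o[y0:y1,x0:x1],7).astype(np.float32);B=cv2.cvtColor(d["frame"][y0:y1,x0:x1],7).astype(np.float32)
    print("carrier tray shift px",cv2.phaseCorrelate(A,B))
    x0,y0,x1,y1=(285,225,355,290) if n=="top" else (225,275,360,365)
    A=cv2.cvtColor(o[y0:y1,x0:x1],7).astype(np.float32);B=cv2.cvtColor(d["frame"][y0:y1,x0:x1],7).astype(np.float32)
    if n=="scene":print("left carrier shift px",cv2.phaseCorrelate(A,B))
print(get_state()["ft_force"],get_state()["time"])
close_job()
E
```

```text
top ((504.7051696777344, -246.234375), (65.78622436523438, 63.34170913696289), 88.80106353759766)
carrier tray shift px ((-0.06165751225966076, -0.012442213591619122), 1.026311320066452)
scene ((507.1883239746094, -248.0498504638672), (65.01405334472656, 65.68328094482422), 88.95159149169922)
carrier tray shift px ((0.6447252559037366, -0.0518790536722058), 0.868010262383355)
left carrier shift px ((0.4089946109335898, -0.05501987039122014), 0.7028833642025544)
[ 0.1094534  -0.07726257  0.24710519] 7.8833
the job is handed in; nothing more can be done
```

I flipped the status flag on the right-hand carrier, the one holding the SSD, and it now lies flat with the green tick up. I used the shut, tilted fingertip under its free edge, backed the arm clear, and handed the job in at about 7.9 s.

- **Flag:** in both views the green face came out as a square of about 65 mm, centred near (0.506, -0.247) at a height of 77.5 mm. That mirrors the red face's starting position across the hinge, so the flag is level.
- **SSD carrier:** the tray moved 0.06 px in the top view. The scene view showed 0.6 px, possibly because the arm's shadow and pose changed the lighting.
- **Other carrier:** its flag is still on red. Its image shift was 0.4 px, checked in the scene view only, because the arm partly covers it from above.
- **Other things:** the driver and dish look untouched in the pictures, but I did not measure them.
- **Forces:** every wrist force reading I took was about 1 N or less.

One disagreement remains unexplained: the visible fingertip ended about 15–18 mm short of the reported tool point. I allowed for it by reaching 28 mm further under the flag before lifting.

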